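# Stage the refill row and hold the display pusher back at the load line

## Robot

A 6-joint arm with a two-finger parallel gripper is mounted at the origin on the work surface. World frame = base frame: x ahead of the robot, y to its left, z up, the work surface at z = 0. Lengths are in m, angles in rad, forces in N, time in s.
With the tool pointing down it reaches from about 0.225 to 0.875 m from the base axis. Payload 3.4 kg.
Tool frame: the origin (TCP) lies at the very end of the fingers, on their centre line; the grasp point (between the pads) lies 19 mm behind it (grasp_offset is the distance from the TCP to the grasp point, in m); y points along the fingers, z is the direction in which the jaws open and shut, and the axes are right-handed (so a half turn about y gives the same grasp; the last joint's range is limited). The gripper opens to 85 mm and grips with 20 to 120 N. Pads are 22 mm wide; open, the fingers measure 114 mm over their backs; the gripper's body (76 mm by 85 mm) begins 54 mm behind the grasp point. The pads swing forward as they close: fully open they stand 13 mm farther back than shut.
Start: joints at [1.123, 0.276, 1.505, -0, 1.361, -0.121], TCP at [0.185, 0.545, 0.231] pointing down, gripper open.
Joint ranges: [-2.89, 2.89], [-0.75, 2.08], [0.22, 2.7], [-1.18, 4.32], [0.11, 2.71], [-2.7, 2.7]. Speed limits (rad/s): [2.57, 2.57, 3.14, 3.14, 3.14, 3.14].

## Interface

Orientations are given as a unit quaternion [w, x, y, z].
In Python, from rig import get_state, get_image, sign_off, grasp_offset gives the robot as it stands.
- The arm moves only by the shell command python3 -m jog 'ROWS' [FORCE]. ROWS is JSON, one flat list of numbers, 7 for each row, row after row: the closure in counts, from 0 (fully open) to 255 (shut), then the shift along the tool's x, y, z in cm, then the turn, a rotation vector about the tool's x, y, z in units of 8 degrees (1.0 is 8 degrees). In form: [jaw, tx, ty, tz, rx, ry, rz, jaw, tx, ty, tz, rx, ry, rz, ...]. A call has 1 to 12 rows; each row is the pose to reach, as a shift and turn from the pose commanded when the call began, along the tool's axes at that moment; what a row does not reach only later rows make up. A row lasts 1/8 s, in which the tool goes at most 62.5 mm and 10.7 degrees, less where a joint would pass 70% of its speed; a pose out of reach is approached as far as the arm can. A call with a gripper value outside its range is refused whole. The fingers move at their own pace and stop on an object; FORCE is the grip in N (left out, the last holds). Time passes only in rows, so rows that repeat a pose let the fingers close. It gives the time, the measured TCP pose, the force and the opening at its end, in the units of the state.
- get_state(): the state, without advancing time (a new reading comes with each control period).
- get_image(name): name is "side" or "top" or "wrist"; returns a dict with "color" (400x640x3 uint8, blue, green, red), "mtx" (3x3 intrinsics, pixels), "R" (3x3) and "t" (3): a world point X has camera coordinates R X + t; the wrist camera has in their place "tool_from_camera" (4x4, takes a point from camera to tool coordinates, whose origin is the TCP and whose axes are the tool frame's). Camera axes: x right, y down, z forward; pixel columns grow to the right and rows downward; lengths in m; the calibration is good to about 2 mm. The wrist camera is an equidistant fisheye: a pixel r from the principal point sees the ray r / f radians off the axis. A picture is of the moment at which its call begins: read the wrist's pose just before it. There is no depth.
- sign_off(): hands the job in, once; it reports no verdict.
The state is a dict: "clock": time; "qpos": joint angles; "qd": joint speeds; "effort": joint torques, N m; "position": TCP position; "ee_rot": TCP orientation; "contact_force": force on the tool from outside, world axes, zero at the start; "moment": the same for the moment, N m; "width": finger opening in m.
Only numpy, scipy, OpenCV 4.12 (cv2) and the standard library are available. Lean on these libraries where they do the work, as an engineer would, in place of code of your own. Each camera call takes 0.05 s, during which the arm holds its last target.

## Task

One of the two spring-pusher displays on the cloakroom counter is down to its last carton: stand the three loose refill cartons upright in the wooden tray as one straight row along it, broad faces together and no more than about a centimetre apart, so that your colleague can lift them as one block. Then pull that display's pusher back by its grip fin until the paddle's front face is level with the dark load line and keep it there for the colleague to load: finish while still holding it at the line. The last carton stays at the front of its display; leave the full display and everything else on the counter alone.

Things in the scene. Friction and masses are not known exactly. Their poses are not given: they have to be found in the camera images.
- refill_1: Plain off-white folding carton, rigid, 32 mm thick (its x) by 48 mm broad (its y) by 75 mm tall (z), 50 to 100 g; origin at the centre of its underside. One of three identical loose refills that start standing upright on the counter, turned anyhow.
- refill_2: Plain off-white folding carton, rigid, 32 mm thick (its x) by 48 mm broad (its y) by 75 mm tall (z), 50 to 100 g; origin at the centre of its underside. Second loose refill, as refill_1.
- refill_3: Plain off-white folding carton, rigid, 32 mm thick (its x) by 48 mm broad (its y) by 75 mm tall (z), 50 to 100 g; origin at the centre of its underside. Third loose refill, as refill_1.
- tray: Fixed shallow refill tray of pale wood, 132 (its x, the long way) by 72 mm outside, 124 by 64 mm inside, floor 6 mm and rim 14 mm above the counter; origin under its centre, on the counter. The row runs along its x, with the cartons' thickness (their x) along it.
- lane_low: Pusher display running low: a fixed channel on the counter, 270 mm long (its x; +x is the customers' end, with a clear lip 39 mm high, inner face at x = +132 mm; -x the open staff end), 60 mm wide, floor 5 mm thick, side walls up to 31 mm; origin under its centre, on the counter. One single carton stands against the lip. The two displays may change places.
- lane_low_line (a point): Middle of the dark load line, drawn across the floor and up both side walls of that display; given at the height of the wall tops (31 mm above the counter), at x = -8 mm in the display's frame.
- pusher (a joint): Grey spring pusher of lane_low: depth in m from the lip to the paddle's front face. About 0.032 at the start (resting on the single carton), 0.140 with the face at the load line, end stop 0.175. It grows as the pusher is pulled straight along the display's -x, to the staff end; its spring pulls back with about 4 N at the start, 6 N at the line, and takes it home when let go.
- pusher_grip (a point): Middle of the pusher's grip: an upright black fin 12 mm thick (across the display), 32 mm long (along it), top 89 mm above the counter, free down to 38 mm; this point is 66 mm above the counter and 46 mm behind the paddle's front face (paddle 50 mm wide, top 71 mm above the counter). Axes as the display's. Free space beside and behind it above the side walls.
- pusher_face (a point): Point on the paddle's front face, on the display's centre line, at the height of the wall tops: this face is to be level with the load line.
- last_carton: Plain off-white folding carton, rigid, 32 mm thick (its x) by 48 mm broad (its y) by 75 mm tall (z), 50 to 100 g; origin at the centre of its underside. The single carton left standing in lane_low between the lip and the paddle (its x along the display's x). To stay there.
- lane_full: The other, equal display, still well stocked with four cartons (fixed) and its own pusher farther back; not to be touched. Frame as lane_low.
- pusher_full (a joint): Pusher of lane_full: 0 at rest on its four cartons, grows when pulled back. To be left alone.
- squat_box: Bystander: loose off-white box of another product, 52 x 70 x 46 mm tall, standing among the refills; origin under its centre.
- tin: Bystander: round aluminium tin, 71 mm across, 28 mm high; origin under its centre.
- bell: Bystander: counter bell, 80 mm across, 60 mm high; origin under its centre.
- sanitizer: Bystander: clear pump bottle, 62 mm across, 167 mm high; origin under its centre.
- mug: Bystander: white mug, 80 mm across, 92 mm high; origin under its centre.
- card_terminal: Bystander: black card terminal lying flat, 165 x 78 x 35 mm; origin under its centre.
Mind the look-alikes: they are no part of the job. What is shaped like the refill_3 but green or turquoise is not meant. What is shaped like the refill_2 but blue or turquoise is not meant.

How it is judged:
On the way, in this order (a step that is already met when the one before it is completed fails the run):
1. the three refills stand in one close, straight row in the tray, let go (z of refill_1 in the frame of tray between 0 and 0.012 m and angle between each of refill_1, refill_2, refill_3's own z axis and vertical below 0.12 rad and angle between the x axis of each of refill_1, refill_2, refill_3 and the x axis of tray, either way round below 0.2 rad and y of refill_1 in the frame of tray between -0.014 and 0.014 m and x of refill_1 in the frame of tray between -0.052 and 0.052 m and contact force between the fingers and refill_1 below 0.2 N and z of refill_2 in the frame of tray between 0 and 0.012 m and y of refill_2 in the frame of tray between -0.014 and 0.014 m and x of refill_2 in the frame of tray between -0.052 and 0.052 m and contact force between the fingers and refill_2 below 0.2 N and z of refill_3 in the frame of tray between 0 and 0.012 m and y of refill_3 in the frame of tray between -0.014 and 0.014 m and x of refill_3 in the frame of tray between -0.052 and 0.052 m and contact force between the fingers and refill_3 below 0.2 N and ((horizontal distance between refill_1 and refill_2 below 0.048 m and horizontal distance between refill_1 and refill_3 below 0.048 m) or (horizontal distance between refill_2 and refill_1 below 0.048 m and horizontal distance between refill_2 and refill_3 below 0.048 m) or (horizontal distance between refill_3 and refill_1 below 0.048 m and horizontal distance between refill_3 and refill_2 below 0.048 m)) and linear speed of each of refill_1, refill_2, refill_3 below 0.03 m/s), for 0.2 s.
2. the pusher of the low display is held by the fingers with its paddle at the load line (value of joint pusher between 0.132 and 0.148 m and velocity of joint pusher between -0.02 and 0.02 m/s and contact force between the fingers and pusher above 2 N), for 0.3 s.
At the end, for the whole second after the job is handed in: Refills upright (7 deg) on the tray floor, let go, at rest, square to it (11 deg), neighbours within 48 mm centre to centre; pusher held still by the fingers (over 2 N), paddle face within 8 mm of the load line; last carton upright at the lip (centre within 32 mm of it) (all of step 1 and all of step 2 and x of last_carton in the frame of lane_low above 0.1 m and angle between last_carton's own z axis and vertical below 0.15 rad and z of last_carton in the frame of lane_low below 0.012 m); the arm keeps its last pose, push and grip.
It fails at once if the pusher of the full display is pulled (over 12 mm) (value of joint pusher_full above 0.012 m).
It fails at once if a bystander is pushed over 30 mm or knocked over (distance of any of squat_box, tin, bell, sanitizer, mug, card_terminal from where it was at the start of the episode above 0.03 m or angle between any of squat_box, tin, bell, sanitizer, mug, card_terminal's own z axis and vertical above 0.5 rad).
It also fails if it takes over 72 s, if anything falls off the work surface, if the arm or the gripper's body presses on something with over 40 N, if the wrist force passes 120 N, or if a joint passes its speed limit or range.

## Working session

There is one attempt and no reset: what is moved stays moved. The work goes in short steps, Python scripts to look and compute and a shell command to move; the robot and the scene stay as the last step left them, time stands still between calls to the robot, and variables do not carry over. Pictures are saved under pics/ and viewed, and the job is handed in when it is done.

```bash
ls; mkdir -p pics
python3 - <<'E'
from rig import *
import cv2
print(get_state(), grasp_offset)
for n in ["side","top","wrist"]:
    i=get_image(n); cv2.imwrite(f"pics/{n}0.png",i["color"])
    print(n,i["mtx"].tolist(),{k:i[k].tolist() for k in i if k in("R","t","tool_from_camera")})
E
```

```text
pics
{'clock': 0.0, 'qpos': array([ 1.12295280e+00,  2.76615256e-01,  1.50614013e+00,  3.32653186e-05,
        1.36072422e+00, -1.21009068e-01]), 'qd': array([ 0.00041818, -0.00139121, -0.00037686, -0.00271506,  0.00168797,
        0.00205904]), 'effort': array([ 1.51630491e-05, -4.16778910e+01, -2.45811009e+01,  2.41771966e-05,
        1.08595702e-02, -7.06936248e-06]), 'position': array([0.18436601, 0.54407361, 0.23042539]), 'ee_rot': array([-0.69704824,  0.69832246, -0.11524043,  0.11484394]), 'contact_force': array([-0.45654018, -0.07163286,  0.3840591 ]), 'moment': array([ 0.00668495, -0.04019539,  0.02430035]), 'width': 0.08506284661045463} 0.0187
side [[422.9306868827393, 0.0, 325.1796010540692], [0.0, 422.9306868827393, 199.91012672919686], [0.0, 0.0, 1.0]] {'R': [[0.7477472589441866, -0.6639469220871291, -0.006965729860043986], [-0.4558108568596032, -0.5056563244190472, -0.7324944671080686], [0.48281518152432834, 0.550895785268, -0.6807373460179655]], 't': [-0.4741623909259679, 0.3181148812237955, 1.1179805921797927]}
top [[414.2910026393835, 0.0, 324.1816178437338], [0.0, 414.2910026393835, 198.85715058380507], [0.0, 0.0, 1.0]] {'R': [[0.002356063485166206, -0.9999971919873866, 0.0002549160562834247], [-0.9905692147526054, -0.002368772265242039, -0.13699277244571023], [0.13699299160636136, 7.025167119053363e-05, -0.9905720141995946]], 't': [-0.028938546418210767, 0.6058564941725372, 1.0060539606977432]}
wrist [[309.70691628693146, 0.0, 322.0486705954479], [0.0, 309.70691628693146, 195.4210184420664], [0.0, 0.0, 1.0]] {'tool_from_camera': [[0.00028380247617236385, 0.9445140557372637, 0.32847087842135664, -0.08414532999693429], [0.0012011177951760084, -0.3284709766757341, 0.9445133004874677, -0.14181061658281613], [0.9999992383858075, 0.0001264770038128383, -0.0012276935166712292, 0.0001559606935334079], [0.0, 0.0, 0.0, 1.0]]}
```

View pics/top0.png

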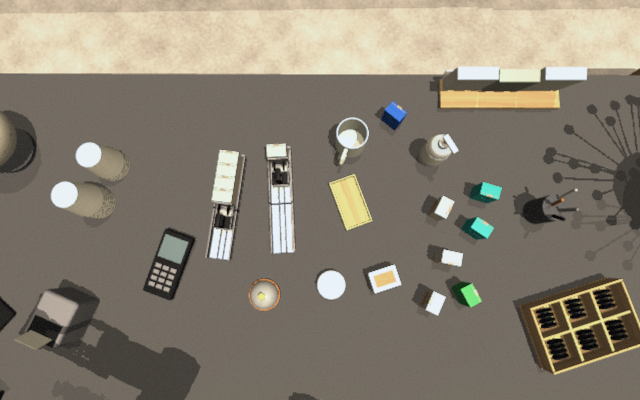

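View pics/side0.png

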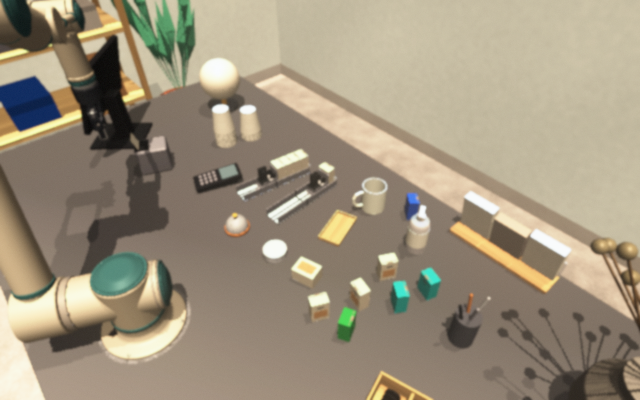

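View pics/wrist0.png

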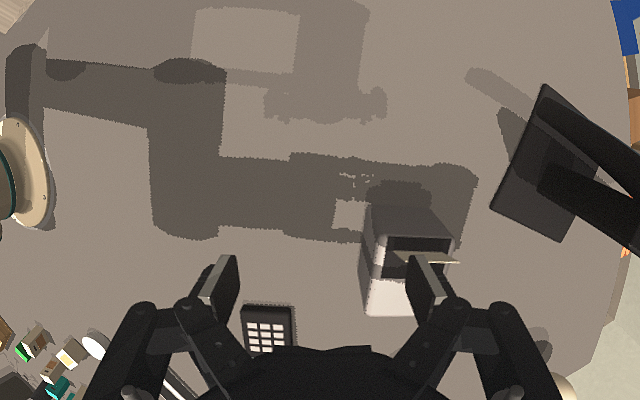

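The top view shows off-white cartons at (444,208), (452,257) and (434,302). The other boxes are turquoise at (488,192) and (481,228), green at (469,295) and blue at (394,115), plus the squat box at (384,278). The tray is at (350,202), the low display at (280,200) with one carton at (277,152), and the full display at (225,205). Next I'll enlarge crops to confirm.

Run:
```python
import cv2
a=cv2.imread("pics/top0.png")
cv2.imwrite("pics/c1.png",cv2.resize(a[180:320,370:510],None,fx=5,fy=5,interpolation=cv2.INTER_CUBIC)[:600*2][:700])
b=a[135:265,200:390]
cv2.imwrite("pics/c2.png",cv2.resize(b,None,fx=4,fy=4,interpolation=cv2.INTER_CUBIC))
s=cv2.imread("pics/side0.png")
cv2.imwrite("pics/c3.png",cv2.resize(s[140:350,225:445],None,fx=2.8,fy=2.8,interpolation=cv2.INTER_CUBIC))
cv2.imwrite("pics/c1.png",cv2.resize(a[180:320,370:510],None,fx=4.2,fy=4.2,interpolation=cv2.INTER_CUBIC))
```

```text
(no output)
```

View pics/c1.png

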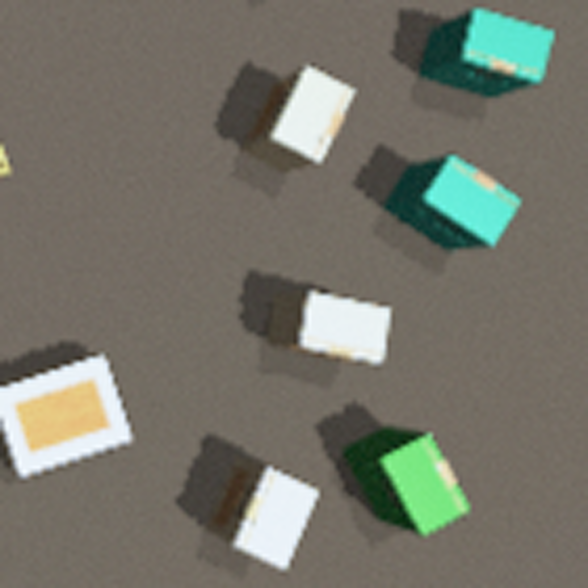

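View pics/c2.png

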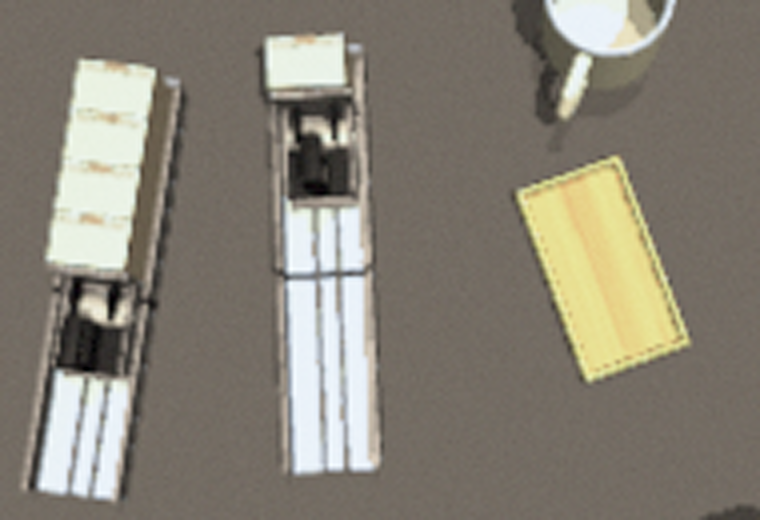

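View pics/c3.png

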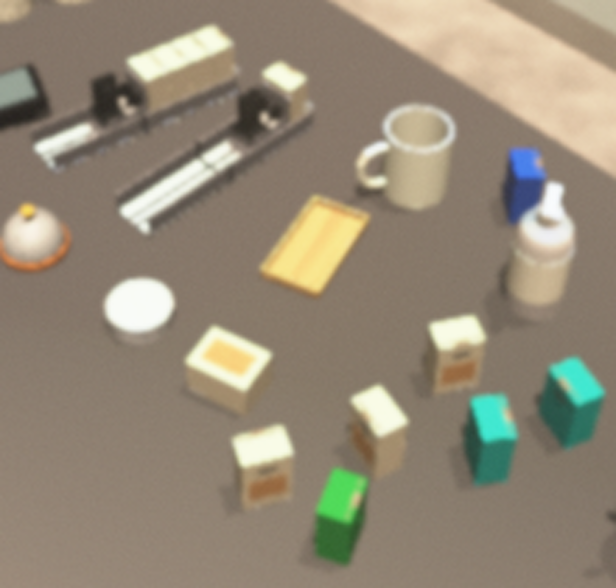

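```bash
cat > h.py <<'E'
import numpy as np, cv2
from rig import *
def ray(im,p):
    d=im["R"].T@np.linalg.solve(im["mtx"],[p[0],p[1],1.]); c=-im["R"].T@im["t"]; return c,d
def atz(im,p,z):
    c,d=ray(im,p); return c+d*(z-c[2])/d[2]
def tri(im1,p1,im2,p2):
    c1,d1=ray(im1,p1);c2,d2=ray(im2,p2)
    s=np.linalg.lstsq(np.c_[d1,-d2],c2-c1,rcond=None)[0]
    a=c1+d1*s[0];b=c2+d2*s[1]; return (a+b)/2,np.linalg.norm(a-b)
def rect(P):
    (c,wh,a)=cv2.minAreaRect((np.array(P)[:,:2]*1000).astype(np.float32)); return np.round(c,1),np.round(wh,1),round(a,1)
def un(p,s,o): return ((np.array(p)+.5)/s-.5+np.array(o))
E
python3 - <<'E'
from h import *
T=get_image("top");S=get_image("side")
tops=dict(A=[(312,66),(355,91),(320,162),(270,136)],B=[(308,291),(391,307),(384,362),(300,346)],C=[(267,466),(318,488),(286,570),(235,546)])
sid=dict(A=[(429,323),(480,317),(486,344),(435,352)],B=[(351,402),(382,386),(408,422),(375,437)],C=[(233,436),(287,426),(293,453),(240,462)])
for k in tops:
    t=[un(p,4.2,(370,180)) for p in tops[k]]; s=[un(p,2.8,(225,140)) for p in sid[k]]
    print(k,tri(T,np.mean(t,0),S,np.mean(s,0)))
    print(rect([atz(T,p,.075) for p in t]),rect([atz(S,p,.075) for p in s]))
    P=[atz(T,p,.075)[:2] for p in t]; print(np.degrees(np.arctan2(*(P[3]-P[0]+P[2]-P[1])[::-1])),np.degrees(np.arctan2(*(P[1]-P[0]+P[2]-P[3])[::-1])))
t=[un(p,4,(200,135)) for p in [(518,190),(619,157),(690,345),(588,382)]]
print("tray",rect([atz(T,p,.014) for p in t]))
s=[un(p,2.8,(225,140)) for p in [(318,197),(370,213),(316,294),(261,268)]]
print("tray side",rect([atz(S,p,.014) for p in s]),tri(T,np.mean(t,0),S,np.mean(s,0)))
t=[un(p,4,(200,135)) for p in [(263,37),(344,33),(347,86),(266,97)]]
print("last",rect([atz(T,p,.080) for p in t]))
for p in [(274,272),(369,269),(287,473),(380,468),(363,45),(322,470),(311,165),(317,167)]:
    q=un(p,4,(200,135)); print(p,q,[np.round(atz(T,q,z)[:2],4) for z in(.005,.031,.089)])
E
```

```text
A (array([ 0.58281533, -0.32219255,  0.07042887]), np.float64(0.001015006643418973))
(array([ 583.5, -320.6]), array([32.2, 48.5]), 62.1) (array([ 579.2, -324.6]), array([36.3, 54.8]), 56.6)
149.92567512929145 -119.31169186839479
B (array([ 0.45965716, -0.33573597,  0.06986347]), np.float64(0.00143260917694612))
(array([ 460.3, -334.7]), array([48.5, 31.7]), 79.4) (array([ 456.5, -337.1]), array([46.1, 35.3]), 76.1)
169.9322906223075 -100.69255705475068
C (array([ 0.35347796, -0.2918394 ,  0.07327572]), np.float64(0.00014145373622775185))
(array([ 353.6, -291.3]), array([31.1, 49.1]), 66.4) (array([ 352.8, -292.9]), array([29.5, 50.5]), 60.6)
156.30020487318262 -113.95516591702786
tray (array([603.2, -95.8]), array([133. ,  70.1]), 19.8)
tray side (array([600.7, -96.3]), array([140.2,  71.3]), 20.5) (array([ 0.60255674, -0.0959925 ,  0.01004939]), np.float64(0.0007327171383660529))
last (array([720.7,  92.3]), array([38.2, 50.3]), 4.0)
(274, 272) [268.125 202.625] [array([0.6007, 0.1191]), array([0.5974, 0.1155]), array([0.5899, 0.1076])]
(369, 269) [291.875 201.875] [array([0.6028, 0.057 ]), array([0.5994, 0.0549]), array([0.5918, 0.0504])]
(287, 473) [271.375 252.875] [array([0.4704, 0.108 ]), array([0.4702, 0.1047]), array([0.4698, 0.0974])]
(380, 468) [294.625 251.625] [array([0.4737, 0.0482]), array([0.4735, 0.0464]), array([0.4729, 0.0423])]
(363, 45) [290.375 145.875] [array([0.7534, 0.063 ]), array([0.7463, 0.0608]), array([0.7306, 0.0559])]
(322, 470) [280.125 252.125] [array([0.4724, 0.0855]), array([0.4721, 0.0828]), array([0.4716, 0.0767])]
(311, 165) [277.375 175.875] [array([0.6719, 0.0962]), array([0.6669, 0.0932]), array([0.6555, 0.0865])]
(317, 167) [278.875 176.375] [array([0.6706, 0.0922]), array([0.6656, 0.0893]), array([0.6543, 0.0828])]
```

The three off-white cartons are confirmed as the refills: tops about 32 × 48 mm at roughly 70–75 mm height, where the squat box is visibly larger and lower. The coloured boxes are excluded. Next comes a helper that works out the shifts.

```bash
cat >> h.py <<'E'
from scipy.spatial.transform import Rotation as Ro
def cur():
    s=get_state(); q=s["ee_rot"]; return s,Ro.from_quat([q[1],q[2],q[3],q[0]])
def plan(x,y,z,yaw):
    """tool down, jaw axis at yaw deg (mod 180), mm"""
    s,R=cur(); out=[]
    for k in(0,180):
        a=np.radians(yaw+k); zt=np.array([np.cos(a),np.sin(a),0]); yt=np.array([0,0,-1.]); 
        Rt=Ro.from_matrix(np.c_[np.cross(yt,zt),yt,zt]); r=(R.inv()*Rt).as_rotvec()
        out.append((np.linalg.norm(r),r))
    d=R.inv().apply(np.array([x,y,z])/1000-s["position"])*100
    for n,r in sorted(out,key=lambda o:o[0]): print("t",np.round(d,2),"r",np.round(np.degrees(r)/8,2), "deg",round(np.degrees(n),1))
def info():
    s,R=cur(); M=R.as_matrix(); print("clk",round(s["clock"],2),"pos",np.round(s["position"]*1000,1),"jaw yaw",np.round(np.degrees(np.arctan2(M[1,2],M[0,2])),2),"toolx",M[:,0].round(3),"tooly",M[:,1].round(3),"q",s["qpos"].round(2),"F",s["contact_force"].round(1),"w",round(s["width"]*1000,1))
E
python3 -c "
from h import *
info(); plan(583,-321,200,150.3)
c=np.array([603,-96.]);u=np.array([np.cos(np.radians(20)),np.sin(np.radians(20))])
for k in(33,-2,-37): print(c+k*u)
T=get_image('top')
for p,z in [((440,150),.1),((352,135),.092),((343,163),.05),((384,278),.046)]: print(p,atz(T,p,z))
"
```

```text
clk 0.25 pos [184.5 544.3 230.9] jaw yaw 71.28 toolx [ 0.947 -0.321 -0.   ] tooly [-0.    -0.001 -1.   ] q [ 1.12  0.28  1.51  0.    1.36 -0.12] F [-0.8 -0.2 -0.2] w 85.2
t [ 65.52   3.14 -69.16] r [ 0.   -9.88 -0.  ] deg 79.0
t [ 65.52   3.14 -69.16] r [1.000e-02 1.262e+01 0.000e+00] deg 101.0
[634.00985649 -84.71333527]
[601.12061476 -96.68404029]
[ 568.23137303 -108.6547453 ]
(440, 150) [ 0.71822331 -0.30828008  0.1       ]
(352, 135) [ 0.75764397 -0.09553335  0.092     ]
(343, 163) [ 0.69680543 -0.07506838  0.05      ]
(384, 278) [ 0.40963029 -0.1747452   0.046     ]
```

```bash
python3 -m jog '[0,65.5,3.1,-69.2,0,12.6,0, 0,65.5,3.1,-69.2,0,12.6,0, 0,65.5,3.1,-69.2,0,12.6,0, 0,65.5,3.1,-69.2,0,12.6,0, 0,65.5,3.1,-69.2,0,12.6,0, 0,65.5,3.1,-69.2,0,12.6,0, 0,65.5,3.1,-69.2,0,12.6,0, 0,65.5,3.1,-69.2,0,12.6,0, 0,65.5,3.1,-69.2,0,12.6,0, 0,65.5,3.1,-69.2,0,12.6,0, 0,65.5,3.1,-69.2,0,12.6,0, 0,65.5,3.1,-69.2,0,12.6,0]' 30; python3 -c "
from h import *
info(); plan(583,-321,200,150.3)"
```

```text
clock: 1.8
position: [0.4985, -0.1385, 0.207]
ee_rot: [-0.356, 0.356, -0.611, 0.611]
contact_force: [1.0, 0.6, 1.1]
width: 0.0859
clk 1.8 pos [ 498.5 -138.5  207. ] jaw yaw -29.56 toolx [-0.493 -0.87  -0.001] tooly [ 0.001  0.    -1.   ] q [-0.41  0.2   1.67  0.    1.27  0.11] F [1.  0.6 1.1] w 85.9
t [11.71  0.7  16.36] r [-0.    0.02 -0.  ] deg 0.1
t [11.71  0.7  16.36] r [-1.000e-02 -2.248e+01  1.000e-02] deg 179.9
```

```bash
python3 -m jog '[0,11.7,2,16.4,0,0,0, 0,11.7,2,16.4,0,0,0, 0,11.7,2,16.4,0,0,0, 0,11.7,2,16.4,0,0,0,0,11.7,2,16.4,0,0,0]'; python3 -c "
from h import *
info(); cv2.imwrite('pics/w1.png',get_image('wrist')['color'])"
```

```text
clock: 2.42
position: [0.5826, -0.3194, 0.186]
ee_rot: [0.356, -0.356, 0.612, -0.61]
contact_force: [-0.0, 1.1, 0.2]
width: 0.0851
clk 2.42 pos [ 582.6 -319.4  186. ] jaw yaw -29.6 toolx [-0.494 -0.87  -0.001] tooly [-0.001  0.002 -1.   ] q [-0.61  0.44  1.37  0.    1.34 -0.09] F [-0.   1.1  0.2] w 85.1
```

View pics/w1.png

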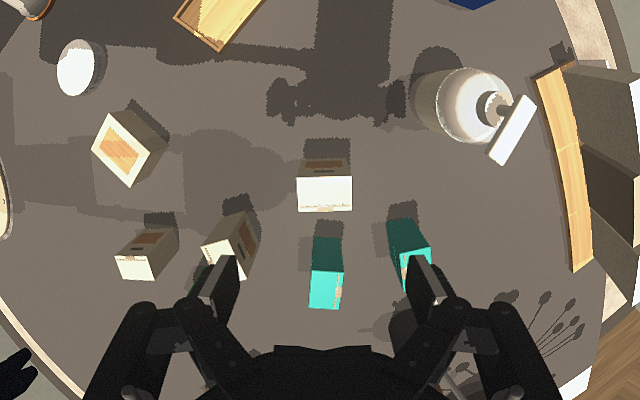

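The wrist view shows refill A at (324,194), square to the jaws. The turquoise pair is at (326,285) and (410,240), and the sanitizer at (465,105). I'll check A's position from this view.

```bash
cat >> h.py <<'E'
def watz(p,z,im=None,st=None):
    im=im or get_image("wrist"); s,R=st or cur()
    K=im["mtx"]; u=np.array([(p[0]-K[0,2])/K[0,0],(p[1]-K[1,2])/K[1,1]]); th=np.hypot(*u)
    d=np.array([*(u/th*np.sin(th)),np.cos(th)]); M=im["tool_from_camera"]
    d=R.apply(M[:3,:3]@d); c=R.apply(M[:3,3])+s["position"]
    return c+d*(z-c[2])/d[2]
E
python3 -c "
from h import *
st=cur(); im=get_image('wrist')
print(rect([watz(p,.075,im,st) for p in [(297,177),(352,177),(353,211),(297,212)]]))
plan(583,-320.5,26,150.3)"
```

```text
(array([ 583.6, -321.4]), array([32.1, 49.6]), 61.6)
t [ 0.24 16.09  0.23] r [ 0.01  0.03 -0.01] deg 0.2
t [ 0.24 16.09  0.23] r [-1.000e-02 -2.247e+01 -2.000e-02] deg 179.8
```

```bash
python3 -m jog '[0,0.3,8,0.2,0,0,0, 0,0.3,13,0.2,0,0,0, 0,0.3,16,0.2,0,0,0, 0,0.3,16,0.2,0,0,0, 200,0.3,16,0.2,0,0,0, 255,0.3,16,0.2,0,0,0, 255,0.3,16,0.2,0,0,0, 255,0.3,16,0.2,0,0,0, 255,0.3,16,0.2,0,0,0]' 30; python3 -c "
from h import *
info(); plan(634,-85,140,110)"
```

```text
clock: 3.65
position: [0.5846, -0.3232, 0.0297]
ee_rot: [-0.357, 0.355, -0.61, 0.612]
contact_force: [-0.5, 0.3, 7.0]
width: 0.0475
clk 3.65 pos [ 584.6 -323.2   29.7] jaw yaw -29.53 toolx [-0.493 -0.87  -0.   ] tooly [ 0.004 -0.002 -1.   ] q [-0.61  0.57  1.56  0.    1.01 -0.09] F [-0.5  0.3  7. ] w 47.5
t [-23.17 -11.06  -7.4 ] r [-0.03  5.06 -0.01] deg 40.5
t [-23.17 -11.06  -7.4 ] r [ -0.02 -17.44   0.04] deg 139.5
```

```bash
python3 -m jog '[255,0,-6,0,0,0,0, 255,0,-11,0,0,0,0, 255,-23.2,-11,-7.4,0,5.06,0, 255,-23.2,-11,-7.4,0,5.06,0, 255,-23.2,-11,-7.4,0,5.06,0, 255,-23.2,-11,-7.4,0,5.06,0, 255,-23.2,-11,-7.4,0,5.06,0, 255,-23.2,-11,-7.4,0,5.06,0, 255,-23.2,-11,-7.4,0,5.06,0]'; python3 -c "
from h import *
info(); plan(634,-85,140,110)
cv2.imwrite('pics/w2.png',get_image('wrist')['color'])
cv2.imwrite('pics/s2.png',get_image('side')['color'])"
```

```text
clock: 4.78
position: [0.633, -0.0858, 0.1372]
ee_rot: [-0.122, 0.122, -0.696, 0.697]
contact_force: [0.5, -0.3, -0.7]
width: 0.0479
clk 4.78 pos [633.  -85.8 137.2] jaw yaw -70.07 toolx [-0.94  -0.341 -0.   ] tooly [ 0.    -0.001 -1.   ] q [-0.24  0.43  1.51 -0.    1.2   0.98] F [ 0.5 -0.3 -0.7] w 47.9
t [-0.12 -0.28 -0.04] r [-0.   -0.01 -0.  ] deg 0.1
t [-0.12 -0.28 -0.04] r [ 0.000e+00  2.249e+01 -1.000e-02] deg 179.9
```

View pics/w2.png

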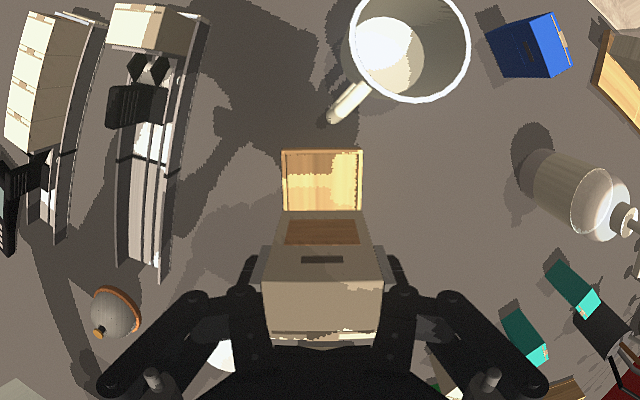

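View pics/s2.png

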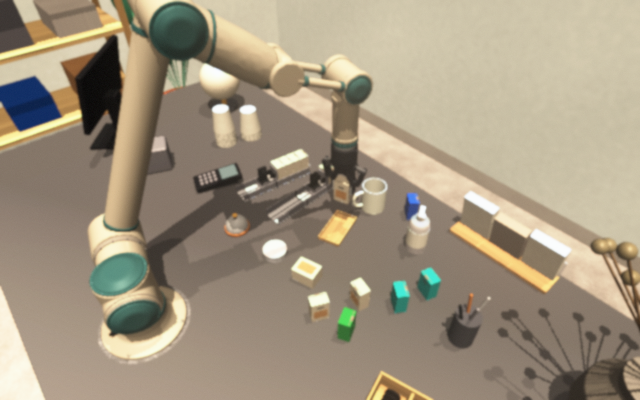

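The wrist view shows the carton held upright over the tray. The tray's far edge runs (282,150) to (363,150), parallel to the carton and centred on it at column 322. Lowering now.

```bash
python3 -m jog '[255,-0.1,5,0,0,0,0, 255,-0.1,8.5,0,0,0,0, 255,-0.1,9.8,0,0,0,0, 255,-0.1,10.1,0,0,0,0,255,-0.1,10.1,0,0,0,0]'; python3 -c "
from h import *
info()"
```

```text
clock: 5.5
position: [0.635, -0.0845, 0.037]
ee_rot: [-0.123, 0.122, -0.696, 0.697]
contact_force: [-0.2, -0.4, -1.2]
width: 0.0479
clk 5.5 pos [635.  -84.5  37. ] jaw yaw -70.03 toolx [-0.94  -0.342 -0.002] tooly [ 0.002 -0.001 -1.   ] q [-0.24  0.53  1.62  0.    0.99  0.98] F [-0.2 -0.4 -1.2] w 47.9
```

```bash
python3 -m jog '[255,0,0.12,0,0,0,0, 255,0,0.12,0,0,0,0, 60,0,0.12,0,0,0,0, 30,0,0.12,0,0,0,0,0,0,0.12,0,0,0,0,0,0,0.12,0,0,0,0, 0,0,-4,0,0,0,0, 0,0,-10,0,0,0,0,0,0,-12,0,0,0,0,0,0,-12,0,0,0,0]'; python3 -c "
from h import *
info(); plan(460,-335,160,79.4)
cv2.imwrite('pics/w3.png',get_image('wrist')['color'])"
```

```text
clock: 6.75
position: [0.6352, -0.0842, 0.158]
ee_rot: [-0.124, 0.121, -0.696, 0.697]
contact_force: [0.6, -1.3, -1.4]
width: 0.0855
clk 6.75 pos [635.2 -84.2 158. ] jaw yaw -70.0 toolx [-0.94  -0.342 -0.004] tooly [ 0.004 -0.001 -1.   ] q [-0.24  0.42  1.48  0.    1.25  0.98] F [ 0.6 -1.3 -1.4] w 85.5
t [25.05 -0.25 17.58] r [-0.01  3.83 -0.03] deg 30.6
t [25.05 -0.25 17.58] r [-4.000e-02 -1.867e+01  1.000e-02] deg 149.4
```

View pics/w3.png

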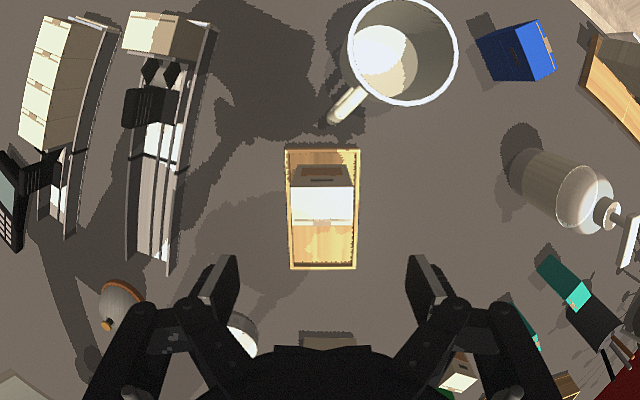

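Refill A stands upright in the tray with its top at (322,205); the tray spans (286,150) to (356,269). I'll refine both.

```bash
python3 -c "
from h import *
st=cur(); im=get_image('wrist')
a=rect([watz(p,.081,im,st) for p in [(290,187),(355,186),(354,224),(292,224)]])
b=rect([watz(p,.014,im,st) for p in [(286,150),(361,149),(356,269),(290,269)]])
print(a,b); d=a[0]-b[0]; c,s=np.cos(np.radians(20)),np.sin(np.radians(20)); print(d@[c,s],d@[-s,c])"
python3 -m jog '[0,25,0,17.6,0,3.8,0, 0,25,0,17.6,0,3.8,0, 0,25,0,17.6,0,3.8,0, 0,25,0,17.6,0,3.8,0, 0,25,0,17.6,0,3.8,0, 0,25,0,17.6,0,3.8,0, 0,25,0,17.6,0,3.8,0]'; python3 -c "
from h import *
info(); plan(460,-335,160,79.4)
cv2.imwrite('pics/w4.png',get_image('wrist')['color'])"
```

```text
(array([635.9, -84.4]), array([30.7, 47.9]), 20.7) (array([603.5, -96.5]), array([130.5,  71.6]), 20.2)
34.584484647704 0.28882806775782793
clock: 7.72
position: [0.4587, -0.334, 0.1543]
ee_rot: [-0.065, 0.064, 0.705, -0.703]
contact_force: [-0.7, 0.1, 0.2]
width: 0.0854
clk 7.72 pos [ 458.7 -334.   154.3] jaw yaw -100.46 toolx [-0.983  0.182  0.002] tooly [-0.002  0.003 -1.   ] q [-0.75  0.32  1.64  0.    1.18  1.  ] F [-0.7  0.1  0.2] w 85.4
t [-0.14 -0.57  0.07] r [0.02 0.02 0.02] deg 0.2
t [-0.14 -0.57  0.07] r [  0.03 -22.48  -0.03] deg 179.9
```

View pics/w4.png

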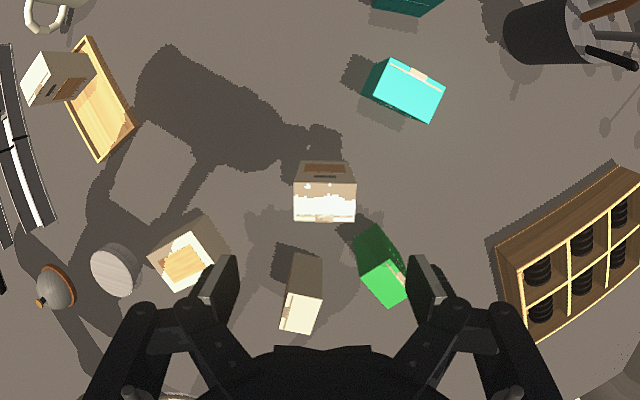

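Refill A sits at tray x +35 mm, y 0. Refill B is at (325,202) in this wrist view; the green look-alike at (382,265) is near the right finger, so I'll check that clearance.

```bash
python3 -c "
from h import *
st=cur(); im=get_image('wrist')
print(rect([watz(p,.075,im,st) for p in [(293,183),(357,183),(356,221),(293,220)]]))
print([watz(p,.075,im,st).round(3) for p in [(359,262),(388,250),(413,290),(387,308)]])
plan(460,-335,29,79.4)"
```

```text
(array([ 461.9, -336.3]), array([49.4, 31.1]), 78.6)
[array([ 0.404, -0.355,  0.075]), array([ 0.41 , -0.38 ,  0.075]), array([ 0.363, -0.4  ,  0.075]), array([ 0.347, -0.375,  0.075])]
t [-0.09 12.59  0.17] r [0.01 0.03 0.01] deg 0.3
t [-0.09 12.59  0.17] r [ 2.000e-02 -2.247e+01 -2.000e-02] deg 179.7
```

```bash
python3 -m jog '[0,-0.2,6,0.2,0,0,0, 0,-0.2,11,0.2,0,0,0, 0,-0.2,12.6,0.2,0,0,0, 0,-0.2,12.6,0.2,0,0,0, 200,-0.2,12.6,0.2,0,0,0, 255,-0.2,12.6,0.2,0,0,0, 255,-0.2,12.6,0.2,0,0,0,  255,-0.2,12.6,0.2,0,0,0]' 30; python3 -c "
from h import *
info(); plan(602,-97,145,110)"
```

```text
clock: 8.82
position: [0.4621, -0.338, 0.0318]
ee_rot: [0.063, -0.065, -0.704, 0.705]
contact_force: [-0.2, 0.7, 7.1]
width: 0.0479
clk 8.82 pos [ 462.1 -338.    31.8] jaw yaw -100.42 toolx [-0.984  0.181 -0.003] tooly [ 0.003 -0.002 -1.   ] q [-0.75  0.45  1.79  0.    0.9   1.  ] F [-0.2  0.7  7.1] w 47.9
t [ -9.44 -11.33 -26.22] r [-0.02 -3.8  -0.02] deg 30.4
t [ -9.44 -11.33 -26.22] r [ 0.03 18.7  -0.02] deg 149.6
```

```bash
python3 -m jog '[255,0,-6,0,0,0,0, 255,0,-11.3,0,0,0,0, 255,-9.4,-11.3,-26.2,0,-3.8,0, 255,-9.4,-11.3,-26.2,0,-3.8,0, 255,-9.4,-11.3,-26.2,0,-3.8,0, 255,-9.4,-11.3,-26.2,0,-3.8,0, 255,-9.4,-11.3,-26.2,0,-3.8,0, 255,-9.4,-11.3,-26.2,0,-3.8,0, 255,-9.4,-11.3,-26.2,0,-3.8,0, 255,-9.4,-11.3,-26.2,0,-3.8,0]'; python3 -c "
from h import *
info(); plan(602,-97,38.5,110)
cv2.imwrite('pics/w5.png',get_image('wrist')['color'])"
```

```text
clock: 10.07
position: [0.6, -0.0977, 0.143]
ee_rot: [-0.122, 0.122, -0.696, 0.697]
contact_force: [0.3, -0.5, -0.7]
width: 0.0473
clk 10.07 pos [600.  -97.7 143. ] jaw yaw -70.1 toolx [-0.94 -0.34  0.  ] tooly [-0. -0. -1.] q [-0.28  0.38  1.57 -0.    1.19  0.95] F [ 0.3 -0.5 -0.7] w 47.3
t [-0.21 10.45 -0.  ] r [-0.   -0.01  0.  ] deg 0.1
t [-0.21 10.45 -0.  ] r [-0.   22.49 -0.  ] deg 179.9
```

View pics/w5.png

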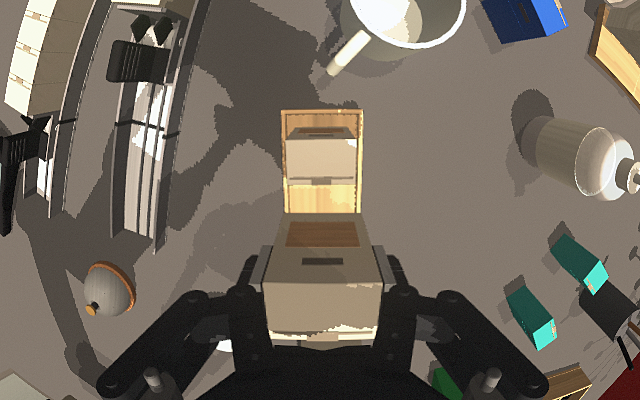

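Refill B is held over the tray behind A (A's top at (321,155)), parallel to it. Lowering.

```bash
python3 -m jog '[255,-0.1,5,0,0,0,0, 255,-0.1,8.5,0,0,0,0, 255,-0.1,10.1,0,0,0,0, 255,-0.1,10.55,0,0,0,0,255,-0.1,10.55,0,0,0,0,255,-0.1,10.55,0,0,0,0]'; python3 -c "
from h import *
info()"
```

```text
clock: 10.88
position: [0.6027, -0.0966, 0.0386]
ee_rot: [-0.124, 0.122, -0.696, 0.697]
contact_force: [0.2, -0.7, -1.6]
width: 0.0473
clk 10.88 pos [602.7 -96.6  38.6] jaw yaw -70.02 toolx [-0.94  -0.342 -0.002] tooly [ 0.003 -0.001 -1.   ] q [-0.27  0.49  1.69  0.    0.96  0.95] F [ 0.2 -0.7 -1.6] w 47.3
```

```bash
python3 -m jog '[255,0,0.1,0,0,0,0, 255,0,0.1,0,0,0,0, 60,0,0.1,0,0,0,0, 30,0,0.1,0,0,0,0,0,0,0.1,0,0,0,0,0,0,0.1,0,0,0,0, 0,0,-4,0,0,0,0, 0,0,-10,0,0,0,0,0,0,-12,0,0,0,0,0,0,-12,0,0,0,0]'; python3 -c "
from h import *
info(); plan(353,-291,160,156.3)
cv2.imwrite('pics/w6.png',get_image('wrist')['color'])"
```

```text
clock: 12.12
position: [0.6028, -0.0964, 0.1594]
ee_rot: [-0.124, 0.121, -0.696, 0.697]
contact_force: [0.6, 0.2, 0.5]
width: 0.0855
clk 12.12 pos [602.8 -96.4 159.4] jaw yaw -70.0 toolx [-0.94  -0.342 -0.004] tooly [ 0.004 -0.001 -1.   ] q [-0.27  0.37  1.54  0.    1.22  0.95] F [0.6 0.2 0.5] w 85.5
t [30.13 -0.15  9.74] r [-0.03 -5.79 -0.02] deg 46.3
t [30.13 -0.15  9.74] r [ 0.02 16.71 -0.03] deg 133.7
```

View pics/w6.png

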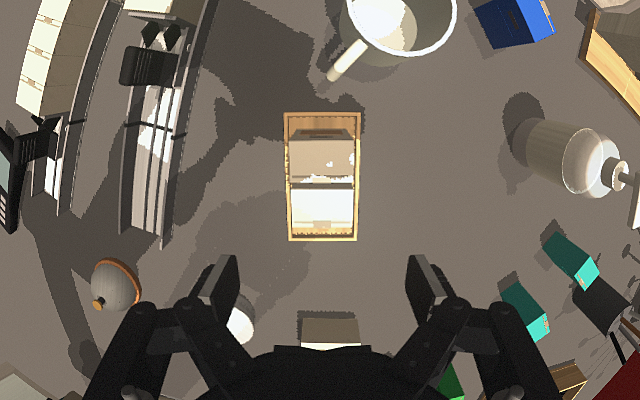

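Both stand upright, A with its top at (321,158) and B at (322,206). On to C.

```bash
python3 -c "
from h import *
st=cur(); im=get_image('wrist')
o=np.array([603.5,-96.5]);c,s=np.cos(np.radians(20)),np.sin(np.radians(20))
for P in [[(288,189),(355,188),(354,226),(291,226)],[(288,138),(356,138),(355,178),(289,178)]]:
  a=rect([watz(p,.081,im,st) for p in P]);d=a[0]-o; print(a,d@[c,s],d@[-s,c])"
python3 -m jog '[0,30.1,0,9.7,0,-5.8,0, 0,30.1,0,9.7,0,-5.8,0, 0,30.1,0,9.7,0,-5.8,0, 0,30.1,0,9.7,0,-5.8,0, 0,30.1,0,9.7,0,-5.8,0, 0,30.1,0,9.7,0,-5.8,0, 0,30.1,0,9.7,0,-5.8,0, 0,30.1,0,9.7,0,-5.8,0]'; python3 -c "
from h import *
info(); plan(353,-291,160,156)
cv2.imwrite('pics/w7.png',get_image('wrist')['color'])"
```

```text
(array([601.1, -96.6]), array([31.1, 49.8]), 20.7) -2.2894643042187237 0.7268790819030116
(array([637.3, -83.6]), array([29.7, 48.6]), 20.0) 36.17367043146479 0.5617539637306379
clock: 13.22
position: [0.352, -0.2894, 0.1564]
ee_rot: [0.387, -0.387, 0.592, -0.591]
contact_force: [0.4, -0.5, 0.8]
width: 0.0854
clk 13.22 pos [ 352.  -289.4  156.4] jaw yaw -23.6 toolx [-0.4   -0.916 -0.001] tooly [-0.001  0.002 -1.   ] q [-0.84  0.16  1.86  0.    1.12 -0.43] F [ 0.4 -0.5  0.8] w 85.4
t [ 0.11 -0.36  0.15] r [ 0.01  0.05 -0.01] deg 0.4
t [ 0.11 -0.36  0.15] r [-2.000e-02 -2.245e+01 -2.000e-02] deg 179.6
```

View pics/w7.png

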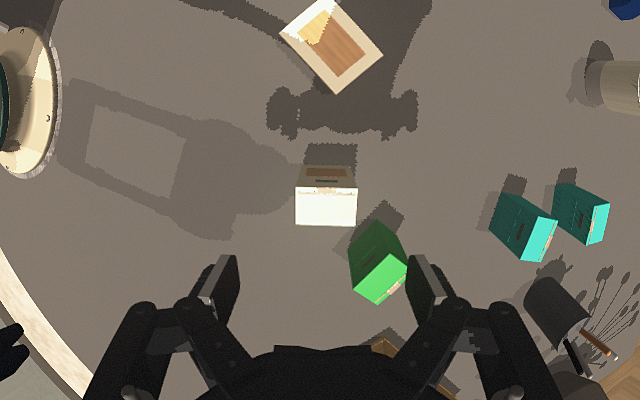

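Refill C is at (326,207), the green look-alike at (380,265) and well outside the finger paths.

```bash
python3 -c "
from h import *
st=cur(); im=get_image('wrist')
print(rect([watz(p,.075,im,st) for p in [(295,188),(357,188),(356,226),(296,226)]]))
plan(354.2,-292,29,156)"
```

```text
(array([ 354.7, -293.4]), array([31.8, 47.8]), 66.4)
t [ 0.19 12.78  0.26] r [ 0.01  0.06 -0.01] deg 0.5
t [ 0.19 12.78  0.26] r [-1.000e-02 -2.244e+01 -1.000e-02] deg 179.5
```

```bash
python3 -m jog '[0,0.1,6,0.2,0,0,0, 0,0.1,11,0.2,0,0,0, 0,0.1,12.8,0.2,0,0,0, 0,0.1,12.8,0.2,0,0,0, 200,0.1,12.8,0.2,0,0,0, 255,0.1,12.8,0.2,0,0,0, 255,0.1,12.8,0.2,0,0,0,  255,0.1,12.8,0.2,0,0,0]' 30; python3 -c "
from h import *
info(); plan(567.5,-109.5,145,110)"
```

```text
clock: 14.32
position: [0.3542, -0.2926, 0.0306]
ee_rot: [-0.387, 0.387, -0.591, 0.593]
contact_force: [0.7, 0.9, 6.2]
width: 0.0476
clk 14.32 pos [ 354.2 -292.6   30.6] jaw yaw -23.62 toolx [-0.401 -0.916  0.001] tooly [ 0.002 -0.002 -1.   ] q [-0.84  0.32  2.04  0.    0.79 -0.43] F [0.7 0.9 6.2] w 47.6
t [-25.31 -11.42  12.24] r [-0.02  5.8  -0.  ] deg 46.4
t [-25.31 -11.42  12.24] r [ -0.   -16.7    0.03] deg 133.6
```

```bash
python3 -m jog '[255,0,-6,0,0,0,0, 255,0,-11.4,0,0,0,0, 255,-25.3,-11.4,12.2,0,5.8,0, 255,-25.3,-11.4,12.2,0,5.8,0, 255,-25.3,-11.4,12.2,0,5.8,0, 255,-25.3,-11.4,12.2,0,5.8,0, 255,-25.3,-11.4,12.2,0,5.8,0, 255,-25.3,-11.4,12.2,0,5.8,0, 255,-25.3,-11.4,12.2,0,5.8,0, 255,-25.3,-11.4,12.2,0,5.8,0]'; python3 -c "
from h import *
info(); plan(567.5,-109.5,37,110)
cv2.imwrite('pics/w8.png',get_image('wrist')['color'])"
```

```text
clock: 15.58
position: [0.5653, -0.1097, 0.1434]
ee_rot: [0.122, -0.123, 0.696, -0.696]
contact_force: [0.1, -0.1, -0.5]
width: 0.048
clk 15.57 pos [ 565.3 -109.7  143.4] jaw yaw -70.06 toolx [-0.94  -0.341  0.001] tooly [-0.001 -0.    -1.   ] q [-0.31  0.34  1.64 -0.    1.16  0.91] F [ 0.1 -0.1 -0.5] w 48.0
t [-0.23 10.64  0.06] r [ 0.   -0.01  0.01] deg 0.1
t [-0.23 10.64  0.06] r [-1.000e-02  2.249e+01  0.000e+00] deg 179.9
```

View pics/w8.png

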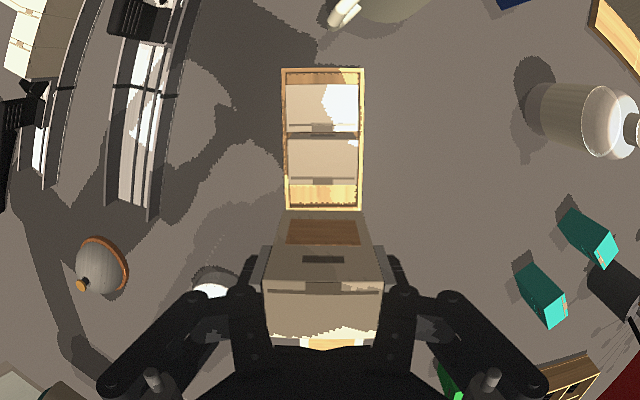

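Refill C is aligned behind A at (321,107) and B at (321,158).

```bash
python3 -m jog '[255,-0.05,5,0,0,0,0, 255,-0.05,8.5,0,0,0,0, 255,-0.05,10.1,0,0,0,0, 255,-0.05,10.6,0,0,0,0,255,-0.05,10.6,0,0,0,0,255,-0.05,10.6,0,0,0,0]'; python3 -c "
from h import *
info()"
```

```text
clock: 16.38
position: [0.5679, -0.1091, 0.0387]
ee_rot: [-0.124, 0.122, -0.696, 0.697]
contact_force: [0.3, 0.8, -0.9]
width: 0.0475
clk 16.38 pos [ 567.9 -109.1   38.7] jaw yaw -70.0 toolx [-0.94  -0.342 -0.002] tooly [ 0.003 -0.001 -1.   ] q [-0.31  0.45  1.77  0.    0.92  0.91] F [ 0.3  0.8 -0.9] w 47.5
```

```bash
python3 -m jog '[255,0,0.2,0,0,0,0, 255,0,0.2,0,0,0,0, 60,0,0.2,0,0,0,0, 30,0,0.2,0,0,0,0,0,0,0.2,0,0,0,0,0,0,0.2,0,0,0,0, 0,0,-4,0,0,0,0, 0,0,-10,0,0,0,0,0,0,-13,0,0,0,0,0,0,-13,0,0,0,0]'; python3 -c "
from h import *
info()
cv2.imwrite('pics/w9.png',get_image('wrist')['color'])"
```

```text
clock: 17.62
position: [0.5687, -0.1093, 0.1704]
ee_rot: [-0.125, 0.121, -0.695, 0.697]
contact_force: [0.6, 0.5, -0.7]
width: 0.0855
clk 17.62 pos [ 568.7 -109.3  170.4] jaw yaw -70.0 toolx [-0.94  -0.342 -0.005] tooly [ 0.006 -0.002 -1.   ] q [-0.31  0.32  1.6   0.    1.22  0.91] F [ 0.6  0.5 -0.7] w 85.5
```

View pics/w9.png

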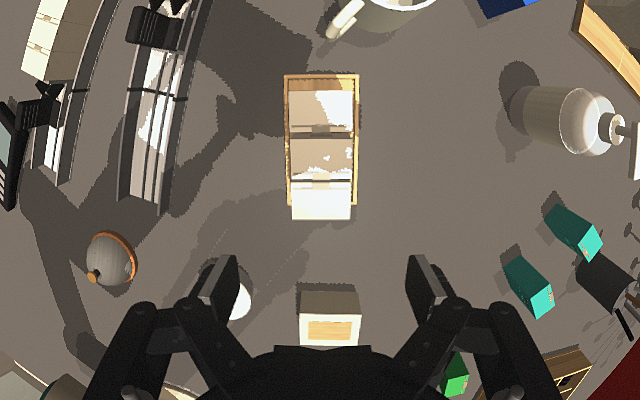

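The three refills stand as one row, tops at (321,110), (321,160) and (321,201). I'll check the spacing numerically, then go above the pusher fin.

```bash
python3 -c "
from h import *
st=cur(); im=get_image('wrist')
o=np.array([603.5,-96.5]);c,s=np.cos(np.radians(20)),np.sin(np.radians(20))
for P in [[(289,184),(355,183),(352,219),(292,219)],[(288,138),(356,138),(355,179),(289,179)],[(287,90),(356,90),(356,131),(288,131)]]:
  a=rect([watz(p,.081,im,st) for p in P]);d=a[0]-o; print(a,d@[c,s],d@[-s,c])
plan(640,88.5,200,94.4)
T=get_image('top'); cv2.imwrite('pics/t9.png',cv2.resize(T['color'][135:265,200:390],None,fx=4,fy=4,interpolation=cv2.INTER_CUBIC))"
```

```text
(array([ 567.9, -109.5]), array([30.4, 51.3]), 20.9) -37.899319163212056 -0.040086967822995145
(array([600.5, -97.4]), array([32., 51.]), 19.9) -3.126895991350829 0.18033707126968326
(array([634.9, -84.8]), array([30.6, 50.8]), 20.0) 33.507983969587826 0.2549711627691419
t [-13.65  -3.31 -16.  ] r [0.   1.95 0.01] deg 15.6
t [-13.65  -3.31 -16.  ] r [ 1.000e-02 -2.055e+01 -1.000e-02] deg 164.4
```

View pics/t9.png

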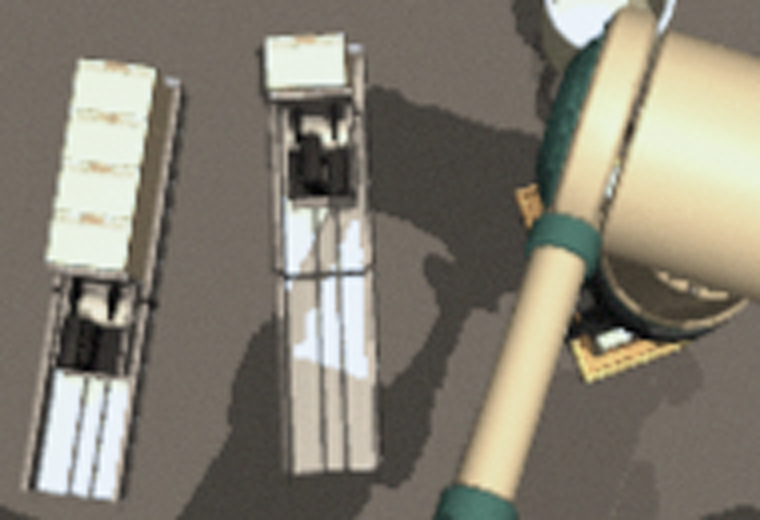

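Spacing is about 35–37 mm and the row is centred. Moving above the pusher, where I first raise the tool.

```bash
python3 -m jog '[0,0,-3.3,0,0,0,0, 0,-13.7,-3.3,-16,0,1.95,0, 0,-13.7,-3.3,-16,0,1.95,0, 0,-13.7,-3.3,-16,0,1.95,0, 0,-13.7,-3.3,-16,0,1.95,0, 0,-13.7,-3.3,-16,0,1.95,0, 0,-13.7,-3.3,-16,0,1.95,0]'; python3 -c "
from h import *
info()
cv2.imwrite('pics/w10.png',get_image('wrist')['color'])"
```

```text
clock: 18.65
position: [0.64, 0.0877, 0.1989]
ee_rot: [-0.026, 0.028, -0.706, 0.707]
contact_force: [0.2, 0.2, -0.8]
width: 0.085
clk 18.65 pos [640.   87.7 198.9] jaw yaw -85.61 toolx [-0.997 -0.077  0.003] tooly [-0.003 -0.001 -1.   ] q [ 0.03  0.4   1.39 -0.    1.35  1.52] F [ 0.2  0.2 -0.8] w 85.0
```

View pics/w10.png

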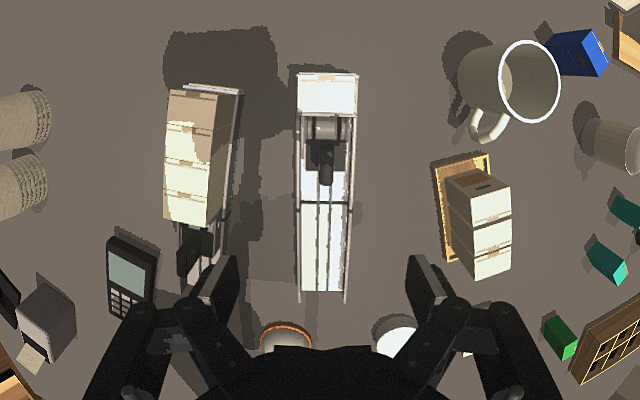

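```bash
python3 -c "
from h import *
i=get_image('wrist')['color'][65:305,280:375]
cv2.imwrite('pics/c10.png',cv2.resize(i,None,fx=2.5,fy=2.5,interpolation=cv2.INTER_CUBIC))
cv2.imwrite('pics/c10b.png',cv2.resize(i[45:130],None,fx=6,fy=6,interpolation=cv2.INTER_CUBIC))"
```

```text
(no output)
```

View pics/c10b.png

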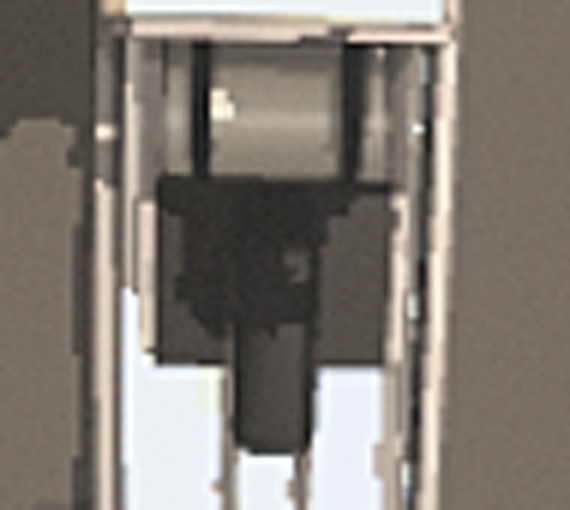

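View pics/c10.png

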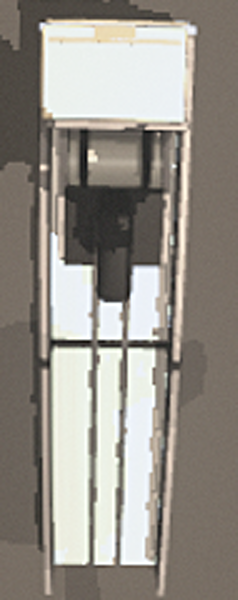

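```bash
python3 -c "
from h import *
st=cur(); im=get_image('wrist')
f=watz((325.3,184.7),.089,im,st); l=watz((296.3,208.8),.031,im,st); r=watz((353,209.8),.031,im,st)
fl=watz((322,201.5),.005,im,st)
bl=watz((280+46/2.5,65+594/2.5),.031,im,st);br=watz((280+161/2.5,65+594/2.5),.031,im,st)
cl=[watz(p,.080,im,st) for p in [(280+42/2.5,65+24/2.5),(280+189/2.5,65+30/2.5),(280+186/2.5,65+125/2.5),(280+48/2.5,65+122/2.5)]]
print('fin rear',f,'line',l,r,(l+r)/2,fl,'end',bl,br,(bl+br)/2,'last',rect(cl))
d=((l+r)-(bl+br))/2; print(np.degrees(np.arctan2(d[1],d[0])),np.linalg.norm(d))
T=get_image('top');cv2.imwrite('pics/x.png',T['color'])
# triangulate fin rear edge with top view
"
```

```text
fin rear [0.6476047  0.08445485 0.089     ] line [0.60007225 0.11150912 0.031     ] [0.6034633  0.05018253 0.031     ] [0.60176777 0.08084583 0.031     ] [0.60089331 0.0836653  0.005     ] end [0.47138469 0.10401573 0.031     ] [0.47573643 0.0457702  0.031     ] [0.47356056 0.07489296 0.031     ] last (array([723.2,  89.7]), array([33.2, 48.7]), 3.2)
2.658424682620459 0.1283453379980506
```

```bash
python3 -c "
from h import *
plan(662,86,140,93.8);plan(662,86,47,93.8)"
```

```text
t [-2.13  6.03  0.27] r [-0.    0.06  0.  ] deg 0.5
t [-2.13  6.03  0.27] r [ 1.000e-02 -2.244e+01  0.000e+00] deg 179.5
t [-2.13 15.33  0.27] r [-0.    0.06  0.  ] deg 0.5
t [-2.13 15.33  0.27] r [ 1.000e-02 -2.244e+01  0.000e+00] deg 179.5
```

```bash
python3 -m jog '[110,-2.1,3,0.3,0,0.06,0, 110,-2.1,6,0.3,0,0.06,0, 110,-2.1,8,0.3,0,0.06,0, 110,-2.1,8,0.3,0,0.06,0]'; python3 -c "
from h import *
info();plan(662,86,47,93.8)
cv2.imwrite('pics/w11.png',get_image('wrist')['color'])"
```

```text
clock: 19.35
position: [0.6607, 0.0861, 0.1187]
ee_rot: [-0.022, 0.025, -0.707, 0.707]
contact_force: [-0.6, -0.7, 0.9]
width: 0.0485
clk 19.35 pos [660.7  86.1 118.7] jaw yaw -86.15 toolx [-0.998 -0.067  0.004] tooly [-0.004 -0.    -1.   ] q [ 0.03  0.49  1.46 -0.    1.2   1.53] F [-0.6 -0.7  0.9] w 48.5
t [-0.15  7.17  0.02] r [0.   0.01 0.03] deg 0.2
t [-0.15  7.17  0.02] r [  0.04 -22.49  -0.  ] deg 180.0
```

View pics/w11.png

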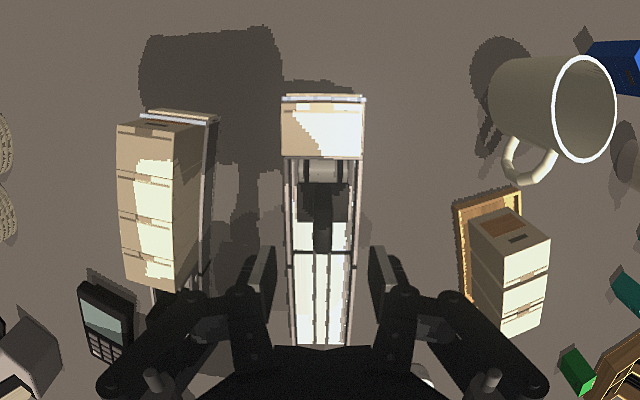

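The fin at (323,230) lies centred between the pads (260 and 385). Descending, then closing.

```bash
python3 -m jog '[110,0,4,0,0,0,0, 110,0,6.5,0,0,0,0, 110,0,7.2,0,0,0,0, 110,0,7.2,0,0,0,0, 200,0,7.2,0,0,0,0, 255,0,7.2,0,0,0,0, 255,0,7.2,0,0,0,0, 255,0,7.2,0,0,0,0]' 60; python3 -c "
from h import *
info()
cv2.imwrite('pics/w12.png',get_image('wrist')['color'])"
```

```text
clock: 20.4
position: [0.6631, 0.0861, 0.0499]
ee_rot: [-0.025, 0.023, -0.706, 0.707]
contact_force: [-0.4, -4.9, 5.2]
width: 0.0117
clk 20.4 pos [663.1  86.1  49.9] jaw yaw -86.14 toolx [-0.998 -0.067 -0.002] tooly [ 0.002 -0.001 -1.   ] q [ 0.03  0.55  1.54 -0.    1.05  1.53] F [-0.4 -4.9  5.2] w 11.7
```

View pics/w12.png

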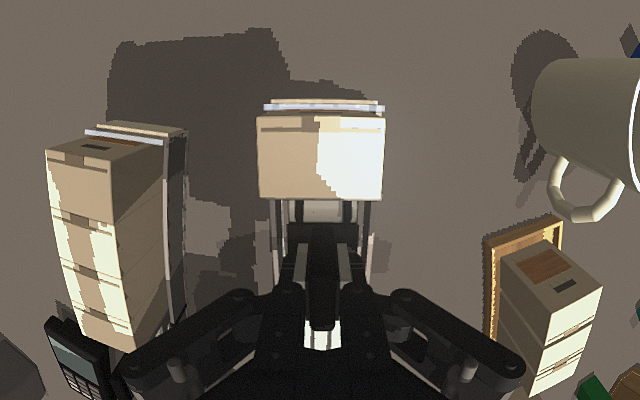

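Fin gripped at 11.7 mm. Pulling straight along the display.

```bash
python3 -m jog '[255,1,7.2e-9,0.05,0,0,0, 255,3,0,0.1,0,0,0, 255,5,0,0.1,0,0,0, 255,7,0,0.1,0,0,0, 255,9,0,0.1,0,0,0, 255,10.2,0,0.1,0,0,0, 255,10.8,0,0.1,0,0,0, 255,10.8,0,0.1,0,0,0, 255,10.8,0,0.1,0,0,0]' 60; python3 -c "
from h import *
info()
i=get_image('top')['color']; cv2.imwrite('pics/t13.png',cv2.resize(i[135:265,200:390],None,fx=4,fy=4,interpolation=cv2.INTER_CUBIC))
i=get_image('side')['color']; cv2.imwrite('pics/s13.png',cv2.resize(i[130:290,230:400],None,fx=3.6,fy=3.6,interpolation=cv2.INTER_CUBIC))
cv2.imwrite('pics/w13.png',get_image('wrist')['color'])"
```

```text
clock: 21.58
position: [0.5578, 0.0801, 0.0499]
ee_rot: [0.026, -0.021, 0.708, -0.706]
contact_force: [5.5, 3.2, 3.5]
width: 0.0114
clk 21.57 pos [557.8  80.1  49.9] jaw yaw -86.17 toolx [-0.998 -0.067 -0.008] tooly [ 0.008  0.003 -1.   ] q [0.02 0.41 1.79 0.   0.93 1.52] F [5.5 3.2 3.5] w 11.4
```

View pics/t13.png

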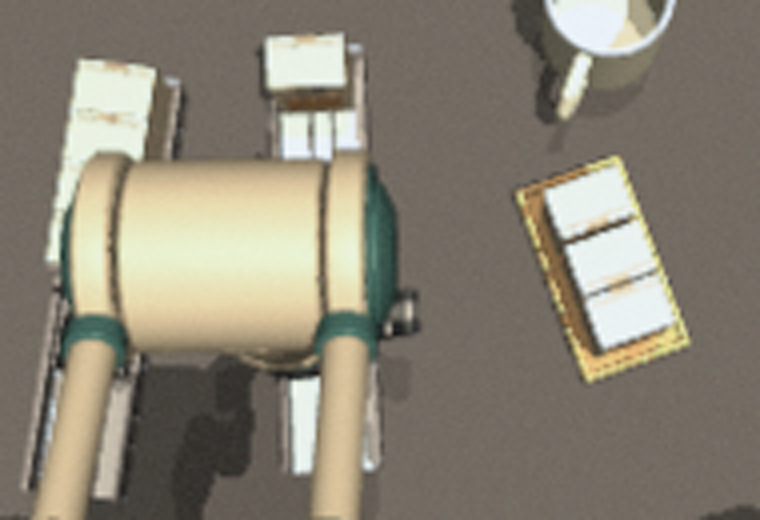

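View pics/s13.png

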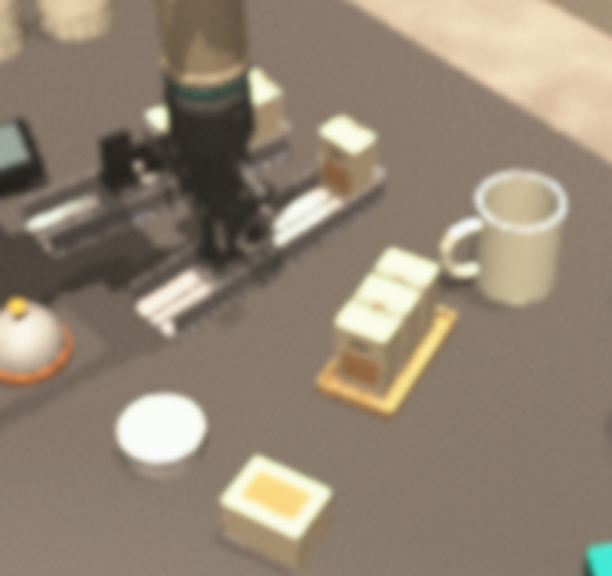

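View pics/w13.png

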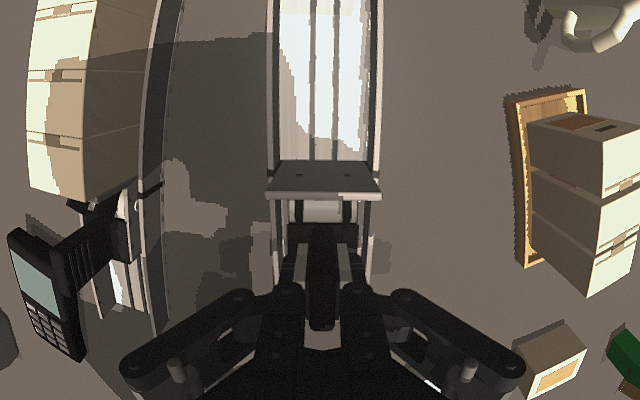

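The paddle has moved back with the fin and its front face is visible at rows 161–198. The last carton stands at the lip and the row in the tray is undisturbed. Zooming in on the paddle and load line.

```bash
python3 -c "
from h import *
st=cur(); im=get_image('wrist')
i=im['color'][140:240,255:395]
cv2.imwrite('pics/c14.png',cv2.resize(i,None,fx=5.5,fy=5.5,interpolation=cv2.INTER_CUBIC))
for p in [(270,190),(323,190),(378,190),(323,198)]: print(p,watz(p,.071,im,st))
for p in [(323,161)]: print(p,watz(p,.007,im,st),watz(p,.031,im,st))"
```

```text
(270, 190) [0.6020805  0.10443645 0.071     ]
(323, 190) [0.60352958 0.08247264 0.071     ]
(378, 190) [0.60508426 0.05965229 0.071     ]
(323, 198) [0.60005129 0.08223763 0.071     ]
(323, 161) [0.60164234 0.08223861 0.007     ] [0.6069144  0.08263422 0.031     ]
```

View pics/c14.png

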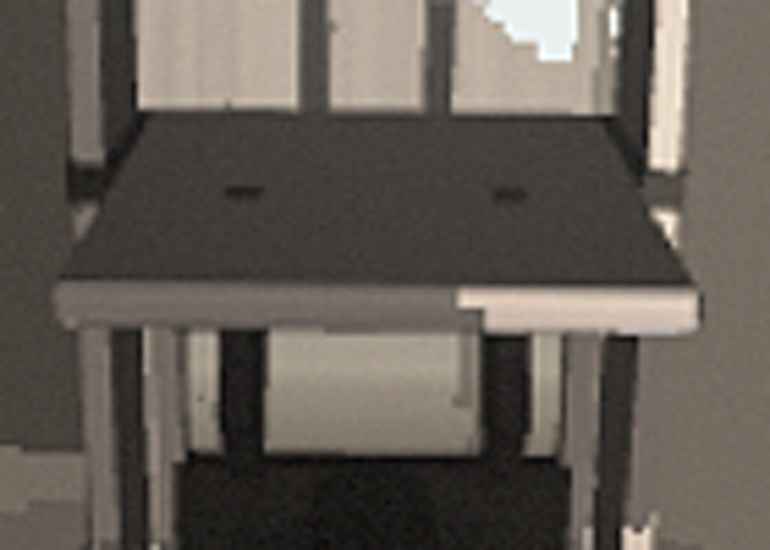

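```bash
python3 -c "
from h import *
st=cur(); im=get_image('wrist')
print('line',watz((271,173.3),.031,im,st),watz((376,174.3),.031,im,st))
for p in [(268,191),(379,192)]: print('face top',watz(p,.071,im,st))
print('face bottom', watz((323,160.4),.006,im,st)); info()"
```

```text
line [0.59838722 0.11033971 0.031     ] [0.60165016 0.05337214 0.031     ]
face top [0.60159885 0.10526462 0.071     ]
face top [0.60425509 0.05910895 0.071     ]
face bottom [0.60181178 0.08223303 0.006     ]
clk 21.82 pos [558.   80.1  49.9] jaw yaw -86.18 toolx [-0.998 -0.067 -0.008] tooly [ 0.008  0.003 -1.   ] q [0.02 0.41 1.79 0.   0.93 1.52] F [4.4 2.2 3.5] w 11.4
```

The face is about 2.5 mm short of the line: images put it at 602.4 against 600.0, and the tool travelled 105.3 of 108 mm. Trimming.

```bash
python3 -m jog '[255,0.25,0,0,0,0,0, 255,0.25,0,0,0,0,0, 255,0.25,0,0,0,0,0, 255,0.25,0,0,0,0,0, 255,0.25,0,0,0,0,0, 255,0.25,0,0,0,0,0]' 60; python3 -c "
from h import *
info(); st=cur(); im=get_image('wrist')
i=im['color'][140:240,255:395]
cv2.imwrite('pics/c15.png',cv2.resize(i,None,fx=5.5,fy=5.5,interpolation=cv2.INTER_CUBIC))
cv2.imwrite('pics/s15.png',cv2.resize(get_image('side')['color'],None,fx=1.25,fy=1.25))
import time; info()"
```

```text
clock: 22.58
position: [0.5555, 0.08, 0.0499]
ee_rot: [0.026, -0.021, 0.708, -0.706]
contact_force: [5.0, 3.3, 2.8]
width: 0.0113
clk 22.57 pos [555.5  80.   49.9] jaw yaw -86.17 toolx [-0.998 -0.067 -0.008] tooly [ 0.008  0.003 -1.   ] q [0.02 0.41 1.8  0.   0.92 1.52] F [5.  3.3 2.8] w 11.3
clk 22.68 pos [555.5  80.   49.8] jaw yaw -86.17 toolx [-0.998 -0.067 -0.008] tooly [ 0.008  0.003 -1.   ] q [0.02 0.41 1.8  0.   0.92 1.52] F [5.1 2.5 4. ] w 11.4
```

View pics/c15.png

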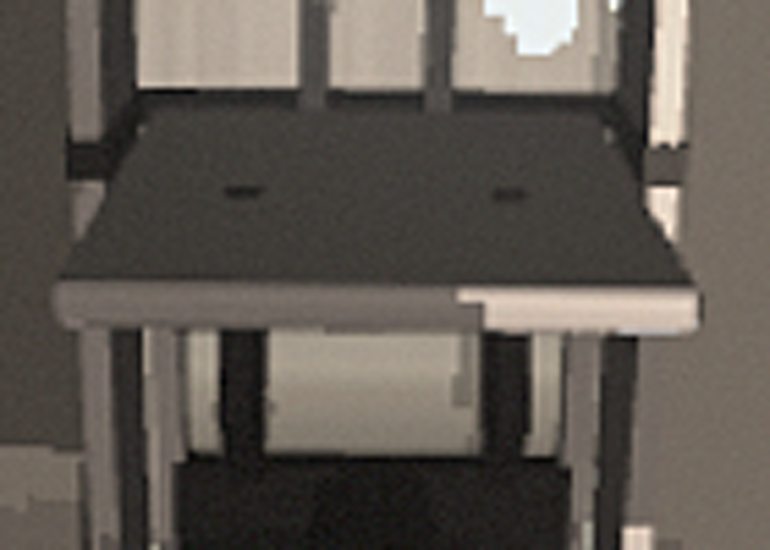

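View pics/s15.png

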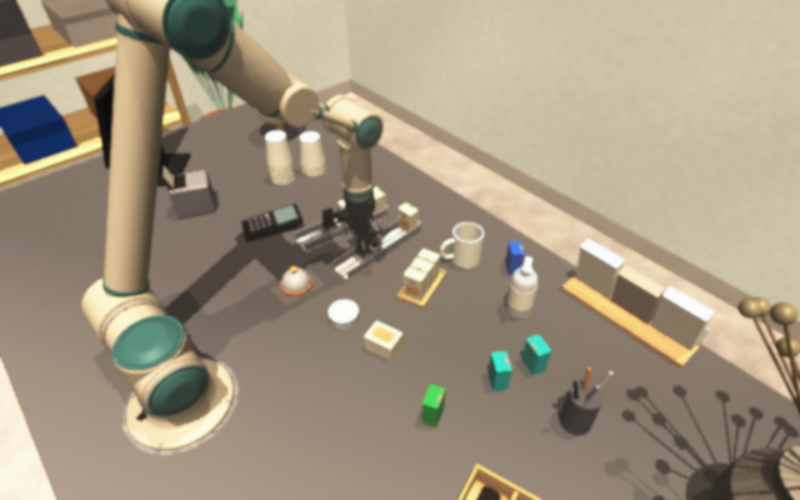

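The load line on the floor (crop rows 88–112) now shows directly at the foot of the paddle face. The side view shows the row, the last carton and the bystanders in place. The hold is steady, so I'm handing in.

```bash
python3 -c "
from rig import *
print(sign_off())"
```

```text
the job is handed in; nothing more can be done
None
```

I stood the three off-white refills in the tray as one row. I then pulled the low display's pusher back to the load line and handed in while still holding its fin, at about 23 s of the 72 s allowed. No verdict was reported at hand-in.

**Row:** in the last wrist view the cartons were upright and square to the tray. Their centres sat at about −38, −3 and +34 mm along it and within 1 mm across it, so the gaps are about 3–5 mm.

**Pusher:** the tool travelled about 107.8 of the nominal 108 mm, and the fin was gripped at 11.4 mm opening with the 60 N grip setting. The measured pull was about 5 N, and the line showed right at the foot of the paddle face.

**Everything else:** the last carton was still at the lip. I saw no shift in the full display or the bystanders, judging by eye from the pictures only.

**Disagreements:**
- **Line position:** the top and wrist views differed by 3–4 mm, so I used the paddle and line seen together in one wrist picture.
- **First pull:** it stopped about 2.5 mm short, and I trimmed it.
- **Carton heights:** the first two-view estimates were 70–73 mm against the stated 75 mm. I used 75 mm.

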